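# Pack a stoneware gift set

## Robot

A 6-joint arm with a two-finger parallel gripper is mounted at the origin on the work surface. World frame = base frame: x ahead of the robot, y to its left, z up, the work surface at z = 0. Lengths are in m, angles in degrees, forces in N, time in s.
With the tool pointing down it reaches from about 0.375 to 0.9 m from the base axis. Payload 3.1 kg.
Tool frame: the origin (TCP) lies on the centre line of the jaws, within the pads' length; the fingertips stand 22 mm ahead of it and the grasp point (between the pads) lies 3 mm ahead of it; z points along the fingers, y is the line along which they close (so a half turn about z gives the same grasp; the last joint's range is limited). The gripper opens to 87 mm and grips with 3 to 60 N. Pads are 19 mm wide; open, the fingers measure 117 mm over their backs; the gripper's body (75 mm by 190 mm) begins 51 mm behind the grasp point.
Start: joints at [59.559, 30.224, 82.088, -0, 67.689, -10.227], TCP at [0.216, 0.586, 0.211] pointing down, gripper open.
Joint ranges: [-176.69, 176.69], [-43.24, 126.21], [12.49, 139.97], [-82, 262], [0, 151.66], [-163.58, 163.58]. Speed limits (degrees/s): [159.86, 159.86, 180, 180, 180, 180].

## Interface

Orientations are given as a 3x3 rotation matrix whose columns are the frame's x, y, z axes.
In Python, from rig import * gives the robot as it stands.
- The arm moves only by the shell command python3 -m jog 'ROWS'. ROWS is text: rows parted by semicolons, each of 7 numbers parted by spaces: the shift along the tool's x, y, z in mm, then the turn, a rotation vector about the tool's x, y, z in rad, then the finger opening in mm, from 0 to 87. In form: tx ty tz ax ay az fingers; .... A call has 1 to 12 rows; each row shifts and turns the commanded pose from where the row before left it, along the tool's axes as they then stand; what a row does not reach is not made up. A row lasts 1/8 s, in which the tool goes at most 62.5 mm and 10.7 degrees, less where a joint would pass 70% of its speed; a pose out of reach is approached as far as the arm can. A call with a gripper value outside its range is refused whole. The fingers move at their own pace and stop on an object; the grip force is fixed at half the most. Time passes only in rows, so rows that do not move let the fingers close. It gives the time, the measured TCP pose, the force, the opening and the grip force at its end, in the units of the state.
- read_state(): the state, without advancing time (a new reading comes with each control period).
- capture(name): name is "scene" or "top" or "wrist"; returns a dict with "color" (420x560x3 uint8, red, green, blue), "camera_matrix" (3x3 intrinsics, pixels), "R" (3x3) and "t" (3): a world point X has camera coordinates R X + t. Camera axes: x right, y down, z forward; pixel columns grow to the right and rows downward; lengths in m; the calibration is good to about 2 mm. A picture is of the moment at which its call begins. There is no depth.
- hand_in(): hands the job in; it is judged then, once.
Trained networks look in the newest picture that a camera, given by its name, has taken for a name from the list of things; names that differ only in an ending like _2 or _b are one class to them, and where a whole thing is asked for, a point or a joint stands for the part that bears it (a point fixed in the world has none). Each returns a list of dicts, best first, with "conf" (0 to 1); they miss things now and then, are a little off and sometimes report something else, mostly with a low value. They report only what shows in the picture. A call takes as long as a camera call. They do not tell look-alikes from the thing itself.
- find_in(camera, target): "at" ([x, y, z] in m, in world coordinates, good to about 4 mm: the middle of the surface that is visible of it).
- trace(camera, target): "pixels" (420x560 bool, what is visible of it).
- place_of(camera, target): "at" ([x, y, z] in m, in world coordinates, good to about 4 mm: a listed point, or the origin of a listed thing).
The state is a dict: "time_s": time; "joint_positions": joint angles; "qvel": joint speeds; "tau": joint torques, N m; "position": TCP position; "tcp_rot": TCP orientation; "force": force on the tool from outside, world axes, zero at the start; "moment": the same for the moment, N m; "opening": opening from 0.0 (shut) to 1.0 (fully open); "grasp_force": force on a finger pad.
Only numpy, scipy, OpenCV 4.12 (cv2) and the standard library are available. Lean on these libraries where they do the work, as an engineer would, in place of code of your own. Each camera call takes 0.05 s, during which the arm holds its last target. There are 200 camera calls.

## Task

Pack the gift set into the wooden tray: stand the handleless waisted beaker in the nest with the largest round well, the round straight tumbler in the one with the middle-sized well, and the bud vase without ears in the one with the smallest well, each upright, down on the bottom of its well, set down gently and let go. Leave the look-alikes (the mug with the handle, the square cup and the vase with two ears) standing where they are, and do not knock any pot over.

Things in the scene. Friction and masses are not known exactly. Their poses are not given: they have to be found in the camera images.
- beaker: Cream stoneware with a raw-clay foot like the other pots. Open, waisted (hourglass) beaker, no handle, round: foot diameter 68 mm, waist 52 mm diameter between 45 and 60 mm height, rim 64 mm, 95 mm tall, about 0.22 kg. Origin: centre of its underside; z up when upright; starts upright on the table (z = 0). Goes into nest_large. Grip the waist.
- tumbler: Cream stoneware with a raw-clay foot like the other pots. Open round tumbler: foot diameter 56 mm, 61 mm diameter from 22 mm height to the rim, 75 mm tall, about 0.18 kg. Origin: centre of its underside; z up when upright; starts upright on the table (z = 0). Goes into nest_medium.
- vase: Cream stoneware with a raw-clay foot like the other pots. Closed-looking bud vase without ears, round: foot diameter 44 mm, belly 60 mm diameter at 20 to 36 mm height, narrowing to a neck 28 mm in diameter from 62 to 110 mm (top), about 0.20 kg. Origin: centre of its underside; z up when upright; starts upright on the table (z = 0). Goes into nest_small. Grip the neck.
- mug: Cream stoneware with a raw-clay foot like the other pots. Look-alike, to be left: the same waisted shape and size as the beaker, but with an ear handle on its own +x side reaching 57 mm from its axis, 24 to 83 mm high. Origin: centre of its underside; z up when upright; starts upright on the table (z = 0). 
- square_cup: Cream stoneware with a raw-clay foot like the other pots. Look-alike, to be left: open square cup 60 x 60 mm, 75 mm tall. Origin: centre of its underside; z up when upright; starts upright on the table (z = 0). 
- eared_vase: Cream stoneware with a raw-clay foot like the other pots. Look-alike, to be left: same shape and size as the vase, but with two ears on its own +x and -x sides reaching 44 mm from its axis, 40 to 108 mm high. Origin: centre of its underside; z up when upright; starts upright on the table (z = 0). 
- nest_small: Brown-grey moulded-pulp square nest, 108 x 108 mm and 18 mm high, fixed in the tray, with an open round well in its middle, 60 mm in diameter and 15 mm deep. Origin: centre of its underside, which is 6 mm above the table, so the well's bottom is 3 mm and its rim 18 mm above the origin; z up.
- nest_medium: As nest_small, but the well is 72 mm in diameter. Same origin and heights.
- nest_large: As nest_small, but the well is 84 mm in diameter. Same origin and heights.
- tray: Fixed dark wooden tray, 236 x 236 mm, rim 34 mm above the table, walls and floor 6 mm. Four nests, two by two, sides parallel to the tray's, centres 55.5 mm from its centre along its x and y, in any arrangement. The fourth nest is taken by a fixed brown lidded jar, 80 mm across, its top 80 mm above the table. Origin: centre of its underside, on the table; x, y along its sides.
Not all that is in view belongs to the job. What is shaped like the beaker but orange is not meant. What is shaped like the tumbler but blue is not meant.

How it is judged:
By the outcome, as a careful person would: the job done as asked, in the order asked, and still so for the second after the job is handed in, with the robot touching nothing.
It also fails if it takes over 93 s, if anything falls off the work surface, if the arm or the gripper's body presses on something with over 40 N, if the wrist force passes 120 N, or if a joint passes its speed limit or range.

## Working session

There is one attempt and no reset: what is moved stays moved. The work goes in short steps, Python scripts to look and compute and a shell command to move; the robot and the scene stay as the last step left them, time stands still between calls to the robot, and variables do not carry over. Pictures are saved under pics/ and viewed, at most 14 in all, crops included, and the job is handed in when it is done.

```bash
mkdir -p pics; ls; python3 - <<'E'
from rig import *
import cv2,numpy as np
for c in ["top","scene"]:
    d=capture(c); cv2.imwrite(f"pics/{c}0.png",d["color"][:,:,::-1])
    print(c,(-d["R"].T@d["t"]).round(3))
    for n in ["beaker","tumbler","vase","mug","square_cup","eared_vase","nest_small","nest_medium","nest_large","tray"]:
        print(n,[(np.round(r["at"],3).tolist(),round(r["conf"],2)) for r in place_of(c,n)])
s=read_state();print(s["time_s"],s["position"],s["tcp_rot"])
E
```

```text
pics
top [ 0.24  -0.007  1.079]
beaker [([0.619, 0.046, -0.001], 0.91), ([0.603, -0.071, -0.001], 0.65), ([0.505, 0.038, -0.0], 0.62)]
tumbler [([0.578, -0.215, 0.002], 0.9), ([0.322, -0.232, 0.0], 0.83)]
vase [([0.454, -0.096, -0.0], 0.64)]
mug [([0.436, -0.226, -0.001], 0.59)]
square_cup [([0.42, -0.339, 0.001], 0.62)]
eared_vase [([0.565, -0.373, -0.003], 0.98)]
nest_small [([0.441, 0.198, 0.004], 0.55)]
nest_medium [([0.396, 0.296, 0.011], 0.69)]
nest_large [([0.58, -0.214, -0.0], 0.69), ([0.494, 0.347, 0.007], 0.63)]
tray []
scene [1.143 0.082 1.01 ]
beaker [([0.626, 0.048, 0.004], 0.84), ([0.507, 0.038, 0.0], 0.55)]
tumbler [([0.321, -0.23, -0.003], 0.76), ([0.58, -0.206, -0.003], 0.72)]
vase [([0.45, -0.098, -0.001], 0.78)]
mug [([0.439, -0.234, -0.002], 0.97)]
square_cup [([0.419, -0.341, -0.004], 0.82)]
eared_vase [([0.561, -0.376, -0.004], 0.97)]
nest_small [([0.446, 0.192, 0.008], 0.98)]
nest_medium [([0.399, 0.293, 0.005], 0.98)]
nest_large [([0.499, 0.346, 0.01], 0.55)]
tray []
1.1 [0.21592815 0.58649307 0.21092669] [[-9.38397920e-01  3.45556570e-01 -1.57154942e-05]
 [ 3.45556570e-01  9.38397920e-01 -2.15884276e-05]
 [ 7.28736409e-06 -2.56891279e-05 -1.00000000e+00]]
```

View pics/top0.png

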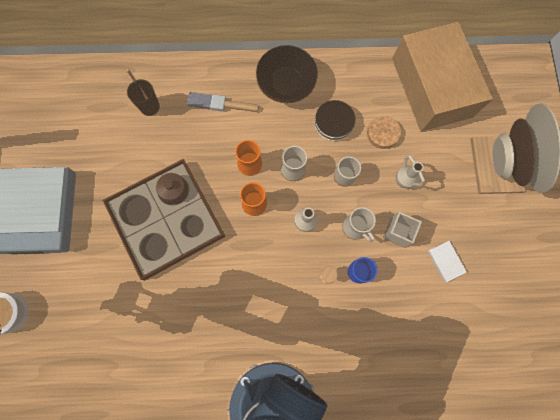

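View pics/scene0.png

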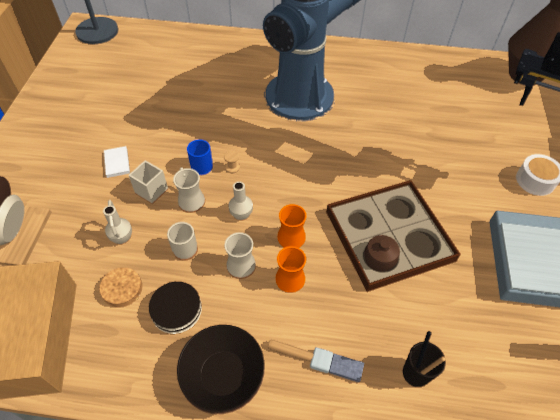

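The top view shows these cream candidates:
- **Waisted:** (293,163) has no handle, so it is the beaker. (360,222) has a handle at lower right, so it is the mug. The ones at (248,158) and (253,199) are orange, so not meant.
- **Tumbler type:** (347,172) is round, so it is the tumbler. (404,230) is square, and (362,270) is blue.
- **Vases:** (307,217) is plain, so it is the vase. (410,175) has ears.
- **Wells:** large at (135,209), medium at (153,246), small at (192,226), and the jar at (172,187).

Next I'll confirm these in one enlarged crop and refine the positions with silhouette fits in both cameras.

```bash
cat > fit.py <<'E'
from rig import *
import cv2,numpy as np
from scipy.optimize import minimize
P={"beaker":[(0,34),(45,26),(60,26),(95,32)],"tumbler":[(0,28),(22,30.5),(75,30.5)],"vase":[(0,22),(20,30),(36,30),(62,14),(110,14)]}
A=np.linspace(0,2*np.pi,40,endpoint=False)
def proj(d,X):
    c=d["R"]@X.T+np.array(d["t"])[:,None]; p=d["camera_matrix"]@c; return (p[:2]/p[2]).T
def render(d,name,x,y,z0=0):
    m=np.zeros((420*4,560*4),np.uint8)
    pr=np.array(P[name],float)/1000; rings=[]
    for h in np.linspace(0,pr[-1,0],24):
        r=np.interp(h,pr[:,0],pr[:,1]); rings.append(proj(d,np.c_[x+r*np.cos(A),y+r*np.sin(A),0*A+h+z0]))
    for a,b in zip(rings,rings[1:]):
        cv2.fillPoly(m,[cv2.convexHull((np.vstack([a,b])*4+1.5).astype(np.int32))],1)
    return cv2.resize(m*255,(560,420),interpolation=cv2.INTER_AREA)/255.
def fit(name,guess,cams,z0=0):
    M=[]
    for c,d in cams.items():
        best=None
        for r in trace(c,name):
            q=render(d,name,*guess,z0); k=np.asarray(r["pixels"],float)
            o=(q*k).sum()/(q+k-q*k).sum()
            if best is None or o>best[0]: best=(o,k)
        if best and best[0]>.3: M.append((c,d,best[1]))
    out={}
    for sel in [[m] for m in M]+[M]:
        f=lambda v:sum(np.abs(render(d,name,*v,z0)-k).sum()/k.sum() for _,d,k in sel)/len(sel)
        r=minimize(f,guess,method="Nelder-Mead",options=dict(initial_simplex=np.array(guess)+[[0,0],[.006,0],[0,.006]],xatol=2e-4,fatol=1e-3))
        out["+".join(m[0] for m in sel)]=(r.x.round(4).tolist(),round(r.fun,3))
    return out
E
python3 - <<'E'
from fit import *
cams={c:capture(c) for c in ["top","scene"]}
for n,g in dict(beaker=(.603,-.071),tumbler=(.578,-.212),vase=(.452,-.097)).items(): print(n,fit(n,g,cams))
for c,d in cams.items():
    for n in ["nest_small","nest_medium","nest_large"]:
        for r in trace(c,n):
            k=np.asarray(r["pixels"]); v,u=np.nonzero(k); 
            ray=d["R"].T@np.linalg.inv(d["camera_matrix"])@np.array([u.mean(),v.mean(),1]); C=-d["R"].T@d["t"]
            X=C+ray*(.024-C[2])/ray[2]; print(c,n,round(r["conf"],2),k.sum(),X.round(4),u.mean().round(1),v.mean().round(1))
a=cams["scene"]["color"][140:300,90:320]; b=cams["top"]["color"][140:260,270:440]
a=cv2.resize(a,None,fx=2.6,fy=2.6,interpolation=3);
cv2.imwrite("pics/crop1.png",a[:,:,::-1])
E
```

```text
beaker {'top': ([0.6025, -0.0727], np.float64(0.051)), 'scene': ([0.6038, -0.071], np.float64(0.042)), 'top+scene': ([0.6033, -0.0722], np.float64(0.053))}
tumbler {'top': ([0.5789, -0.2123], np.float64(0.05)), 'scene': ([0.5812, -0.2092], np.float64(0.053)), 'top+scene': ([0.5792, -0.2112], np.float64(0.069))}
vase {'top': ([0.4545, -0.1001], np.float64(0.051)), 'scene': ([0.4556, -0.0974], np.float64(0.071)), 'top+scene': ([0.4546, -0.0989], np.float64(0.087))}
top nest_small 0.97 1729 [0.4482 0.1962 0.024 ] 192.1 225.7
top nest_large 0.67 1731 [0.4951 0.3455 0.024 ] 135.4 209.6
scene nest_small 0.97 1586 [0.4499 0.1996 0.024 ] 360.6 219.9
scene nest_medium 0.74 1671 [0.3985 0.2968 0.024 ] 400.5 207.6
scene nest_large 0.87 1781 [0.4967 0.3459 0.024 ] 421.8 243.3
```

View pics/crop1.png

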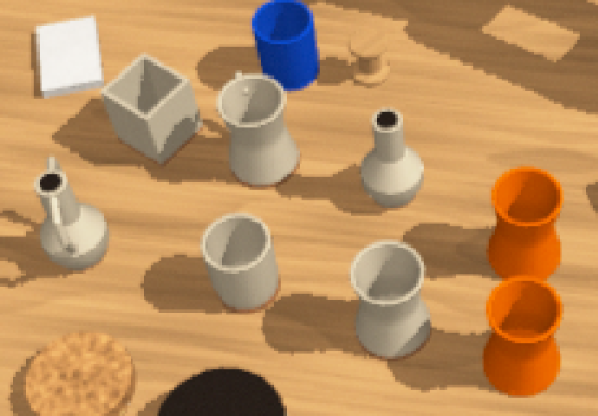

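The crop confirms it: the handleless beaker is at crop (390,300), the round tumbler at (240,262) and the earless vase at (390,165). The nests fit a rigid layout, with large at (.496,.347), medium at (.398,.296) and small at (.449,.197). The tool's current yaw already lies along the tray diagonal, so no turn is needed.

```bash
cat > go.py <<'E'
import sys
from rig import *
import numpy as np
s=read_state();R=np.array(s["tcp_rot"]);d=np.array([float(v) for v in sys.argv[1:4]])-s["position"]
print("shift mm",(R.T@d*1000).round(1),"t",round(s["time_s"],2),"tilt",R[2].round(4),"F",np.round(s["force"],1),"open",round(s["opening"]*87,1),"grip",round(s["grasp_force"],1),"j",np.round(s["joint_positions"],0))
E
python3 -m jog '-20 -16 0 0 0 0 87; -36 -30 0 0 0 0 87; -36 -30 0 0 0 0 87; -36 -30 0 0 0 0 87; -36 -30 0 0 0 0 87; -36 -30 0 0 0 0 87; -36 -30 0 0 0 0 87; -36 -30 0 0 0 0 87; -36 -30 0 0 0 0 87; -36 -30 0 0 0 0 87; -36 -30 0 0 0 0 87; -36 -30 0 0 0 0 87' && python3 -m jog '-36 -30 0 0 0 0 87; -36 -30 0 0 0 0 87; -36 -30 0 0 0 0 87; -36 -29 0 0 0 0 87; -20 -15 0 0 0 0 87; -11 -3 0 0 0 0 87; 0 0 0 0 0 0 87; 0 0 0 0 0 0 87' && python3 go.py .6033 -.0722 .055
```

```text
time_s: 3.3
position: [0.4876, 0.1167, 0.2112]
tcp_rot: [[-0.938, 0.346, 0.001], [0.346, 0.938, 0.0], [-0.001, 0.0, -1.0]]
force: [0.5, 1.3, 0.2]
opening: 0.998
grasp_force: 0.0
time_s: 4.3
position: [0.6028, -0.0696, 0.2108]
tcp_rot: [[-0.939, 0.344, -0.001], [0.344, 0.939, 0.001], [0.001, 0.0, -1.0]]
force: [-0.1, -0.4, 0.3]
opening: 0.997
grasp_force: 0.0
shift mm [ -1.5  -2.3 155.8] t 4.3 tilt [ 1.3e-03  2.0e-04 -1.0e+00] F [-0.1 -0.4  0.3] open 86.7 grip 0.0 j [-17.  29.  85.   0.  66. -87.]
```

```bash
python3 -m jog '-1.5 -2.3 20 0 0 0 87; 0 0 25 0 0 0 87; 0 0 25 0 0 0 87; 0 0 25 0 0 0 87; 0 0 25 0 0 0 87; 0 0 20 0 0 0 87; 0 0 15 0 0 0 87; 0 0 0 0 0 0 87' && python3 go.py .6033 -.0722 .055 && python3 -m jog '0 0 0 0 0 0 40; 0 0 0 0 0 0 40; 0 0 0 0 0 0 40; 0 0 0 0 0 0 40; 0 0 0 0 0 0 40; 0 0 0 0 0 0 40; 0 0 0 0 0 0 40; 0 0 0 0 0 0 40' && python3 go.py .4962 .3466 .22
```

```text
time_s: 5.3
position: [0.6032, -0.0727, 0.0551]
tcp_rot: [[-0.939, 0.345, -0.002], [0.345, 0.939, 0.001], [0.003, -0.0, -1.0]]
force: [0.1, 0.1, 0.4]
opening: 0.997
grasp_force: 0.0
shift mm [0.1 0.5 0.1] t 5.3 tilt [ 2.6e-03 -1.0e-04 -1.0e+00] F [0.1 0.1 0.4] open 86.7 grip 0.0 j [-17.  41.  91.   0.  48. -87.]
time_s: 6.3
position: [0.6048, -0.0735, 0.0566]
tcp_rot: [[-0.938, 0.346, 0.001], [0.346, 0.938, -0.0], [-0.001, 0.0, -1.0]]
force: [0.9, 1.8, 4.6]
opening: 0.69
grasp_force: 29.2
shift mm [ 246.9  356.8 -163.6] t 6.3 tilt [-1.3e-03  4.0e-04 -1.0e+00] F [0.9 1.8 4.6] open 60.0 grip 29.2 j [-17.  41.  91.   0.  48. -87.]
```

```bash
python3 -m jog '0 0 -5 0 0 0 40; 0 0 -15 0 0 0 40; 0 0 -30 0 0 0 40; 0 0 -30 0 0 0 40; 0 0 -30 0 0 0 40; 0 0 -30 0 0 0 40; 0 0 -15 0 0 0 40; 0 0 0 0 0 0 40; 0 0 0 0 0 0 40' && python3 go.py .4962 .3466 .22; python3 - <<'E'
from fit import *
d=capture("wrist");e=capture("scene")
cv2.imwrite("pics/w1.png",np.hstack([cv2.resize(d["color"],(400,300)),cv2.resize(e["color"][80:290,150:430],(400,300))])[:,:,::-1])
E
```

```text
time_s: 7.42
position: [0.6032, -0.0734, 0.2097]
tcp_rot: [[-0.938, 0.346, -0.003], [0.346, 0.938, 0.001], [0.003, -0.0, -1.0]]
force: [-0.2, -0.1, -2.4]
opening: 0.693
grasp_force: 29.6
shift mm [245.6 357.1  -9.7] t 7.42 tilt [ 2.7e-03 -2.0e-04 -1.0e+00] F [-0.2 -0.1 -2.4] open 60.3 grip 29.6 j [-17.  29.  85.  -0.  67. -87.]
```

View pics/w1.png

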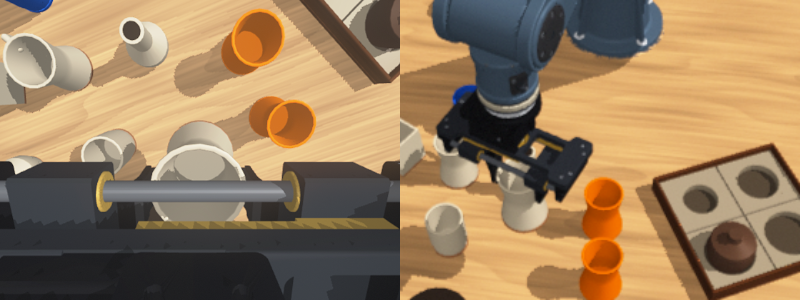

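```bash
python3 -m jog '10 15 0 0 0 0 40; 20 30 0 0 0 0 40; 30 43 0 0 0 0 40; 32 46 0 0 0 0 40; 32 46 0 0 0 0 40; 32 46 0 0 0 0 40; 32 46 0 0 0 0 40; 28 43 0 0 0 0 40; 20 27 0 0 0 0 40; 10 15 0 0 0 0 40; 0 0 0 0 0 0 40; 0 0 0 0 0 0 40' && python3 go.py .4962 .3466 .12; python3 - <<'E'
from fit import *
e=capture("scene")
cv2.imwrite("pics/w2.png",cv2.resize(e["color"][100:300,290:490],(500,500))[:,:,::-1])
E
```

```text
time_s: 9.02
position: [0.4969, 0.3453, 0.2107]
tcp_rot: [[-0.938, 0.346, -0.0], [0.346, 0.938, -0.001], [0.0, -0.001, -1.0]]
force: [-0.1, -0.2, -1.2]
opening: 0.694
grasp_force: 29.6
shift mm [ 1.1  1.1 90.7] t 9.03 tilt [ 0.     -0.0011 -1.    ] F [-0.1 -0.2 -1.2] open 60.4 grip 29.6 j [ 24.  29.  85.  -0.  66. -45.]
```

View pics/w2.png

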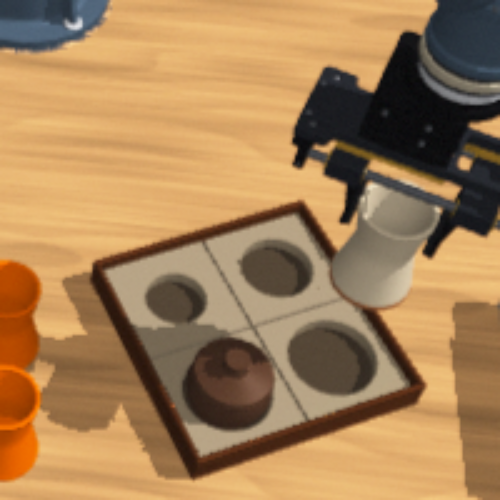

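The beaker hangs upright in the fingers at crop (378,250), and the large well is free at (333,358). I'll descend in steps until contact.

```bash
python3 -m jog '1 1 10 0 0 0 40; 0 0 25 0 0 0 40; 0 0 30 0 0 0 40; 0 0 30 0 0 0 40; 0 0 20 0 0 0 40; 0 0 15 0 0 0 40; 0 0 6 0 0 0 40; 0 0 0 0 0 0 40; 0 0 0 0 0 0 40' && python3 go.py .4962 .3466 .0656
```

```text
time_s: 10.2
position: [0.4968, 0.3479, 0.0758]
tcp_rot: [[-0.938, 0.346, 0.002], [0.346, 0.938, 0.001], [-0.001, 0.001, -1.0]]
force: [-0.7, 0.2, -1.0]
opening: 0.696
grasp_force: 29.6
shift mm [ 0.1 -1.5 10.2] t 10.2 tilt [-0.0013  0.0013 -1.    ] F [-0.7  0.2 -1. ] open 60.5 grip 29.6 j [ 24.  39.  91.  -0.  50. -45.]
```

```bash
python3 -m jog '0 0 2 0 0 0 40; 0 0 2 0 0 0 40; 0 0 2 0 0 0 40; 0 0 0 0 0 0 40' && python3 go.py .4962 .3466 .0656
```

```text
time_s: 10.7
position: [0.4959, 0.3476, 0.0687]
tcp_rot: [[-0.938, 0.345, -0.0], [0.345, 0.938, -0.0], [0.0, -0.0, -1.0]]
force: [-0.3, -0.3, -1.6]
opening: 0.699
grasp_force: 29.6
shift mm [-0.6 -0.8  3.1] t 10.7 tilt [ 4.e-04 -4.e-04 -1.e+00] F [-0.3 -0.3 -1.6] open 60.8 grip 29.6 j [ 24.  39.  91.  -0.  49. -45.]
```

```bash
python3 -m jog '0 0 1 0 0 0 40; 0 0 1 0 0 0 40; 0 0 0 0 0 0 40' | grep -E 'pos|force|open' && python3 -m jog '0 0 1 0 0 0 40; 0 0 1 0 0 0 40; 0 0 0 0 0 0 40'| grep -E 'pos|force|open'
```

```text
position: [0.4961, 0.3476, 0.0668]
force: [0.7, -0.2, -2.0]
opening: 0.692
grasp_force: 29.6
position: [0.4966, 0.3478, 0.0656]
force: [-0.8, -0.6, 3.0]
opening: 0.696
grasp_force: 29.3
```

```bash
python3 -m jog '0 0 0 0 0 0 66; 0 0 0 0 0 0 76; 0 0 0 0 0 0 87; 0 0 0 0 0 0 87; 0 0 -10 0 0 0 87; 0 0 -20 0 0 0 87; 0 0 -30 0 0 0 87; 0 0 -30 0 0 0 87; 0 0 -30 0 0 0 87; 0 0 -20 0 0 0 87; 0 0 0 0 0 0 87' && python3 go.py .5792 -.2112 .058; python3 - <<'E'
from fit import *
cams={c:capture(c) for c in ["top","scene"]}
print(fit("beaker",(.497,.347),cams,.009))
E
```

```text
time_s: 12.82
position: [0.4973, 0.3483, 0.2074]
tcp_rot: [[-0.938, 0.345, 0.005], [0.345, 0.938, 0.002], [-0.004, 0.004, -1.0]]
force: [0.6, -0.7, 0.9]
opening: 1.0
grasp_force: 0.0
shift mm [-269.6 -497.3  148.6] t 12.82 tilt [-0.0036  0.0036 -1.    ] F [ 0.6 -0.7  0.9] open 87.0 grip 0.0 j [ 24.  29.  85.   0.  66. -45.]
{'top': ([0.4938, 0.347], np.float64(0.526)), 'scene': ([0.4945, 0.3501], np.float64(0.065)), 'top+scene': ([0.4953, 0.3489], np.float64(0.3))}
```

The beaker stands in the well, with a scene silhouette residual of 6%. On to the tumbler.

```bash
python3 -m jog '-12 -22 0 0 0 0 87; -25 -46 0 0 0 0 87; -25 -46 0 0 0 0 87; -25 -46 0 0 0 0 87; -25 -46 0 0 0 0 87; -25 -46 0 0 0 0 87; -25 -46 0 0 0 0 87; -25 -46 0 0 0 0 87; -25 -46 0 0 0 0 87; -25 -46 0 0 0 0 87; -20 -38 0 0 0 0 87; -8 -15 0 0 0 0 87' >/dev/null && python3 -m jog '-4 -8 0 0 0 0 87; 0 0 0 0 0 0 87; 0 0 0 0 0 0 87' && python3 go.py .5792 -.2112 .058; python3 - <<'E'
from fit import *
cams={c:capture(c) for c in ["top","scene"]}
print(fit("tumbler",(.579,-.211),cams))
cv2.imwrite("pics/t1.png",cams["top"]["color"][130:290,90:450][:,:,::-1])
cv2.imwrite("pics/s3.png",cams["scene"]["color"][:,:,::-1])
E
```

```text
time_s: 14.9
position: [0.5766, -0.21, 0.2049]
tcp_rot: [[-0.939, 0.344, -0.001], [0.344, 0.939, 0.001], [0.001, 0.001, -1.0]]
force: [-0.3, 0.3, -0.8]
opening: 0.999
grasp_force: 0.0
shift mm [ -3.   -0.3 146.9] t 14.9 tilt [ 1.e-03  6.e-04 -1.e+00] F [-0.3  0.3 -0.8] open 86.9 grip 0.0 j [ -30.   30.   84.    0.   66. -100.]
{'scene': ([0.5807, -0.21], np.float64(0.042))}
```

View pics/s3.png

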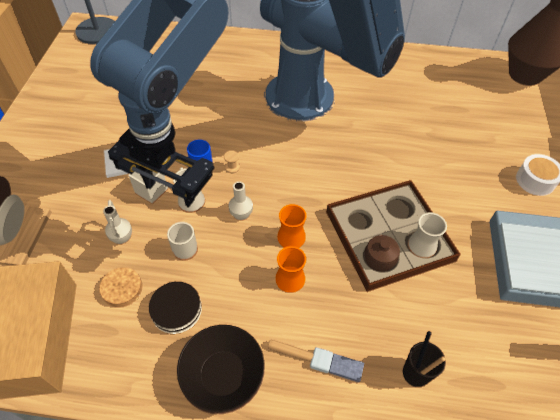

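The scene shows the beaker upright in the large well at (426,236), and the tumbler at (182,241) with the gripper above it.

```bash
python3 -m jog '-3 0 15 0 0 0 87; 0 0 25 0 0 0 87; 0 0 25 0 0 0 87; 0 0 25 0 0 0 87; 0 0 25 0 0 0 87; 0 0 20 0 0 0 87; 0 0 11 0 0 0 87; 0 0 0 0 0 0 87; 0 0 0 0 0 0 87' >/dev/null && python3 go.py .5797 -.2108 .058 && python3 -m jog '0 0 0 0 0 0 45; 0 0 0 0 0 0 45; 0 0 0 0 0 0 45; 0 0 0 0 0 0 45; 0 0 0 0 0 0 45; 0 0 0 0 0 0 45; 0 0 0 0 0 0 45; 0 0 0 0 0 0 45' && python3 go.py .3977 .2955 .22
```

```text
shift mm [1.2 1.9 1.5] t 16.23 tilt [-1.3e-03 -3.0e-04 -1.0e+00] F [ 0.1 -0.2  1. ] open 87.1 grip 0.0 j [ -31.   41.   90.   -0.   49. -100.]
time_s: 17.23
position: [0.5799, -0.2126, 0.0592]
tcp_rot: [[-0.938, 0.346, 0.0], [0.346, 0.938, 0.0], [-0.0, 0.0, -1.0]]
force: [0.7, 1.9, 3.5]
opening: 0.675
grasp_force: 30.0
shift mm [ 346.5  413.9 -160.9] t 17.23 tilt [-4.e-04  2.e-04 -1.e+00] F [0.7 1.9 3.5] open 58.7 grip 30.0 j [ -30.   41.   90.    0.   49. -100.]
```

```bash
python3 -m jog '0 0 -5 0 0 0 45; 0 0 -15 0 0 0 45; 0 0 -30 0 0 0 45; 0 0 -30 0 0 0 45; 0 0 -30 0 0 0 45; 0 0 -30 0 0 0 45; 0 0 -15 0 0 0 45; 0 0 0 0 0 0 45' && python3 -m jog '10 12 0 0 0 0 45; 20 24 0 0 0 0 45; 30 36 0 0 0 0 45; 32 38 0 0 0 0 45; 32 38 0 0 0 0 45; 32 38 0 0 0 0 45; 32 38 0 0 0 0 45; 32 38 0 0 0 0 45; 32 38 0 0 0 0 45; 32 38 0 0 0 0 45; 30 36 0 0 0 0 45; 20 24 0 0 0 0 45' && python3 -m jog '10 14 0 0 0 0 45; 0 0 0 0 0 0 45; 0 0 0 0 0 0 45' && python3 go.py .3977 .2955 .0682
```

```text
time_s: 18.23
position: [0.5801, -0.2131, 0.2152]
tcp_rot: [[-0.938, 0.346, 0.002], [0.346, 0.938, -0.001], [-0.003, -0.001, -1.0]]
force: [-0.6, -0.1, -1.3]
opening: 0.677
grasp_force: 30.0
time_s: 19.73
position: [0.4005, 0.2778, 0.2126]
tcp_rot: [[-0.939, 0.344, -0.004], [0.344, 0.939, -0.001], [0.003, -0.002, -1.0]]
force: [1.2, -0.9, -1.9]
opening: 0.675
grasp_force: 30.0
time_s: 20.1
position: [0.3993, 0.2919, 0.2136]
tcp_rot: [[-0.938, 0.346, -0.001], [0.346, 0.938, -0.001], [0.0, -0.001, -1.0]]
force: [0.0, 0.4, -1.1]
opening: 0.676
grasp_force: 30.0
shift mm [  2.7   3.  145.4] t 20.1 tilt [ 3.0e-04 -1.1e-03 -1.0e+00] F [ 0.   0.4 -1.1] open 58.8 grip 30.0 j [ 23.  20. 100.  -0.  60. -47.]
```

```bash
python3 -m jog '2.5 3 12 0 0 0 45; 0 0 25 0 0 0 45; 0 0 30 0 0 0 45; 0 0 30 0 0 0 45; 0 0 20 0 0 0 45; 0 0 15 0 0 0 45; 0 0 6 0 0 0 45; 0 0 0 0 0 0 45; 0 0 0 0 0 0 45' >/dev/null&& python3 go.py .3977 .2955 .0682 && python3 -m jog '0 0 2 0 0 0 45; 0 0 1 0 0 0 45; 0 0 1 0 0 0 45; 0 0 0 0 0 0 45' | grep -E 'pos|force|open'
```

```text
shift mm [ 0.3 -1.4  8.4] t 21.23 tilt [-0.0011  0.0011 -1.    ] F [-0.1  0.3 -1.3] open 58.8 grip 30.0 j [ 24.  33. 107.   0.  40. -46.]
position: [0.3979, 0.2964, 0.0719]
force: [0.4, -0.1, -0.9]
opening: 0.673
grasp_force: 30.0
```

```bash
python3 -m jog '0 0 1 0 0 0 45; 0 0 1 0 0 0 45; 0 0 0 0 0 0 45' | grep -E 'pos|force|open'; python3 -m jog '0 0 1 0 0 0 45; 0 0 0.5 0 0 0 45; 0 0 0 0 0 0 45'| grep -E 'pos|force|open'
```

```text
position: [0.3978, 0.2964, 0.0698]
force: [-0.3, -0.6, -0.8]
opening: 0.676
grasp_force: 30.0
position: [0.3979, 0.2964, 0.0684]
force: [0.2, -0.1, -2.0]
opening: 0.676
grasp_force: 30.0
```

```bash
python3 -m jog '0 0 1 0 0 0 45; 0 0 0 0 0 0 45; 0 0 0 0 0 0 45' | grep -E 'pos|force|open'
```

```text
position: [0.3981, 0.2965, 0.0681]
force: [-1.2, 0.3, 5.2]
opening: 0.676
grasp_force: 30.0
```

Contact at the expected height. Release, retreat, then go toward the vase.

```bash
python3 -m jog '0 0 0 0 0 0 66; 0 0 0 0 0 0 76; 0 0 0 0 0 0 87; 0 0 0 0 0 0 87; 0 0 -10 0 0 0 87; 0 0 -20 0 0 0 87; 0 0 -30 0 0 0 87; 0 0 -30 0 0 0 87; 0 0 -30 0 0 0 87; 0 0 -20 0 0 0 87; 0 0 0 0 0 0 87' >/dev/null && python3 go.py .455 -.0988 .200
```

```text
shift mm [-189.3 -352.1    8.9] t 24.23 tilt [-0.0033  0.0033 -1.    ] F [ 0.4 -0.4  0.4] open 87.2 grip 0.0 j [ 24.  20. 100.   0.  59. -46.]
```

```bash
python3 -m jog '-10 -18 0 0 0 0 87; -22 -40 0 0 0 0 87; -24 -46 0 0 0 0 87; -24 -46 0 0 0 0 87; -24 -46 0 0 0 0 87; -24 -46 0 0 0 0 87; -24 -46 0 0 0 0 87; -20 -36 0 0 0 0 87; -12 -20 0 0 0 0 87; -5 -8 0 0 0 0 87; 0 0 0 0 0 0 87; 0 0 0 0 0 0 87' >/dev/null && python3 go.py .455 -.0988 .091; python3 - <<'E'
from fit import *
cams={c:capture(c) for c in ["top","scene"]}
print(fit("vase",(.455,-.0988),cams))
print(fit("tumbler",(.398,.296),cams,.009))
cv2.imwrite("pics/s4.png",cams["scene"]["color"][:,:,::-1])
E
```

```text
shift mm [-2.300e+00 -1.000e-01  1.161e+02] t 25.73 tilt [ 1.5e-03  4.0e-04 -1.0e+00] F [ 0.7 -0.3 -0.5] open 86.7 grip 0.0 j [-26.  18. 105.   0.  57. -96.]
{'scene': ([0.4544, -0.0984], np.float64(0.08))}
{'scene': ([0.396, 0.2983], np.float64(0.092))}
```

View pics/s4.png

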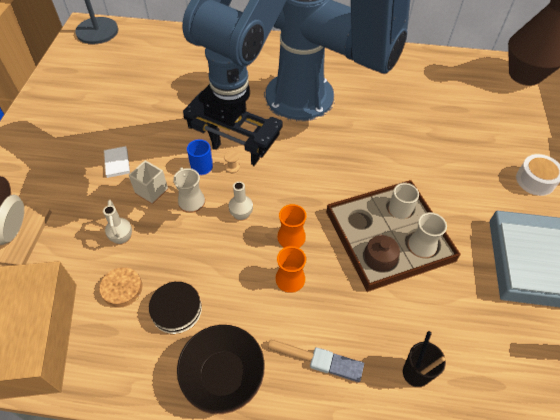

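The tumbler stands in the medium well at (404,200). The vase is at (240,200). Descend to its neck.

```bash
python3 -m jog '-2 0 12 0 0 0 87; 0 0 22 0 0 0 87; 0 0 25 0 0 0 87; 0 0 25 0 0 0 87; 0 0 20 0 0 0 87; 0 0 10 0 0 0 87; 0 0 2 0 0 0 87; 0 0 0 0 0 0 87' >/dev/null && python3 go.py .4548 -.0988 .091 && python3 -m jog '0 0 0 0 0 0 50; 0 0 0 0 0 0 50; 0 0 0 0 0 0 50; 0 0 0 0 0 0 15; 0 0 0 0 0 0 15; 0 0 0 0 0 0 15; 0 0 0 0 0 0 15; 0 0 0 0 0 0 15; 0 0 0 0 0 0 15; 0 0 0 0 0 0 15; 0 0 0 0 0 0 15; 0 0 0 0 0 0 15' && python3 go.py .4488 .197 .22
```

```text
shift mm [1.4 0.8 0.7] t 27.02 tilt [-6.e-04 -1.e-04 -1.e+00] F [0.1 0.1 0.5] open 86.8 grip 0.0 j [-26.  30. 111.  -0.  39. -96.]
time_s: 28.52
position: [0.4555, -0.0998, 0.0914]
tcp_rot: [[-0.938, 0.346, -0.0], [0.346, 0.938, 0.0], [0.0, 0.0, -1.0]]
force: [-0.4, 1.4, 0.7]
opening: 0.301
grasp_force: 30.0
shift mm [ 108.9  276.2 -128.5] t 28.52 tilt [ 1.e-04  1.e-04 -1.e+00] F [-0.4  1.4  0.7] open 26.2 grip 30.0 j [-26.  30. 111.   0.  39. -96.]
```

```bash
python3 -m jog '0 0 -5 0 0 0 15; 0 0 -15 0 0 0 15; 0 0 -28 0 0 0 15; 0 0 -28 0 0 0 15; 0 0 -28 0 0 0 15; 0 0 -24 0 0 0 15; 0 0 -12 0 0 0 15; 0 0 0 0 0 0 15' && python3 -m jog '5 12 0 0 0 0 15; 10 26 0 0 0 0 15; 14 35 0 0 0 0 15; 16 41 0 0 0 0 15; 16 41 0 0 0 0 15; 16 41 0 0 0 0 15; 14 36 0 0 0 0 15; 10 26 0 0 0 0 15; 6 14 0 0 0 0 15; 2 4 0 0 0 0 15; 0 0 0 0 0 0 15; 0 0 0 0 0 0 15' && python3 go.py .4488 .197 .1004; python3 - <<'E'
from fit import *
cams={c:capture(c) for c in ["top","scene"]}
a=cv2.resize(cams["scene"]["color"][80:290,280:480],(400,420)); b=cv2.resize(cams["top"]["color"][140:300,90:250],(400,420))
cv2.imwrite("pics/s5.png",np.hstack([a,b])[:,:,::-1])
E
```

```text
time_s: 29.52
position: [0.4556, -0.1, 0.2318]
tcp_rot: [[-0.938, 0.346, 0.001], [0.346, 0.938, -0.001], [-0.001, -0.0, -1.0]]
force: [0.0, -0.6, -2.5]
opening: 0.3
grasp_force: 30.0
time_s: 31.02
position: [0.4486, 0.1959, 0.2314]
tcp_rot: [[-0.938, 0.347, -0.0], [0.347, 0.938, -0.0], [0.0, -0.0, -1.0]]
force: [-0.2, 0.4, -2.5]
opening: 0.301
grasp_force: 30.0
shift mm [  0.2   1.1 131. ] t 31.02 tilt [ 1.e-04 -5.e-04 -1.e+00] F [-0.2  0.4 -2.5] open 26.2 grip 30.0 j [ 11.  18. 100.  -0.  62. -59.]
```

View pics/s5.png

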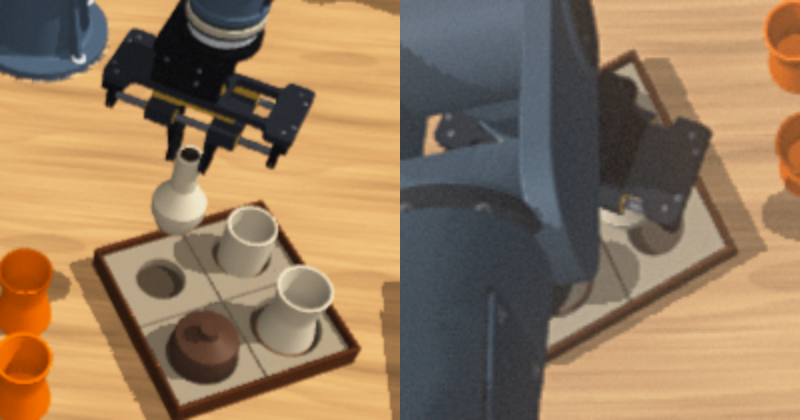

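The vase hangs upright at crop (182,195), above the free small well at (160,278). The tumbler and beaker sit in their wells.

```bash
python3 -m jog '0 1 12 0 0 0 15; 0 0 22 0 0 0 15; 0 0 25 0 0 0 15; 0 0 25 0 0 0 15; 0 0 20 0 0 0 15; 0 0 14 0 0 0 15; 0 0 6 0 0 0 15; 0 0 0 0 0 0 15; 0 0 0 0 0 0 15' >/dev/null&& python3 go.py .4488 .197 .1004 && python3 -m jog '0 0 2 0 0 0 15; 0 0 1 0 0 0 15; 0 0 1 0 0 0 15; 0 0 0 0 0 0 15' | grep -E 'pos|force|open'
```

```text
shift mm [ 0.4 -1.1  7.6] t 32.25 tilt [-1.3e-03  8.0e-04 -1.0e+00] F [ 0.5 -0.5 -2.4] open 25.8 grip 30.0 j [ 11.  29. 107.  -0.  44. -59.]
position: [0.4489, 0.1977, 0.1034]
force: [0.8, -0.1, -1.9]
opening: 0.295
grasp_force: 30.0
```

```bash
python3 -m jog '0 0 1 0 0 0 15; 0 0 1 0 0 0 15; 0 0 0 0 0 0 15' | grep -E 'pos|force|open'; python3 -m jog '0 0 0.5 0 0 0 15; 0 0 0.5 0 0 0 15; 0 0 0 0 0 0 15'| grep -E 'pos|force|open'
```

```text
position: [0.4488, 0.1977, 0.1013]
force: [-1.3, 0.1, -1.7]
opening: 0.298
grasp_force: 30.0
position: [0.449, 0.1978, 0.1005]
force: [-0.9, 0.6, -2.0]
opening: 0.296
grasp_force: 30.0
```

```bash
python3 -m jog '0 0 1 0 0 0 15; 0 0 0 0 0 0 15' | grep -E 'pos|force|open'
```

```text
position: [0.4498, 0.198, 0.1003]
force: [-0.2, 1.0, 4.4]
opening: 0.304
grasp_force: 30.0
```

```bash
python3 -m jog '0 0 0 0 0 0 36; 0 0 0 0 0 0 45; 0 0 0 0 0 0 60; 0 0 0 0 0 0 60; 0 0 0 0 0 0 60; 0 0 -10 0 0 0 60; 0 0 -20 0 0 0 60; 0 0 -30 0 0 0 60; 0 0 -30 0 0 0 60; 0 0 -30 0 0 0 60; 0 0 0 0 0 0 60' >/dev/null && python3 -m jog '-10 -10 0 0 0 0 60; -20 -30 0 0 0 0 60; -20 -40 0 0 0 0 60; -20 -40 0 0 0 0 60; -20 -40 0 0 0 0 60; -20 -40 0 0 0 0 60; -20 -40 0 0 0 0 60; -10 -20 0 0 0 0 60; 0 0 0 0 0 0 60; 0 0 0 0 0 0 60' | grep -E 'time|pos|force'; python3 - <<'E'
from fit import *
cams={c:capture(c) for c in ["top","scene"]}
for n,g in dict(beaker=(.4955,.349),tumbler=(.398,.297),vase=(.449,.198)).items(): print(n,fit(n,g,cams,.009))
a=cv2.resize(cams["scene"]["color"][80:290,280:480],(400,420)); b=cv2.resize(cams["scene"]["color"],(400,420))
cv2.imwrite("pics/s6.png",np.hstack([a,b])[:,:,::-1])
E
```

```text
time_s: 36.38
position: [0.4895, -0.094, 0.2185]
force: [0.1, 1.0, 0.3]
grasp_force: 0.0
beaker {'scene': ([0.4948, 0.35], np.float64(0.046))}Traceback (most recent call last):
  File "<stdin>", line 3, in <module>
  File "fit.py", line 28, in fit
    r=minimize(f,guess,method="Nelder-Mead",options=dict(initial_simplex=np.array(guess)+[[0,0],[.006,0],[0,.006]],xatol=2e-4,fatol=1e-3))
    res = _minimize_neldermead(fun, x0, args, callback, bounds=bounds,
                               **options)
    fsim[k] = func(sim[k])
              ~~~~^^^^^^^^
    fx = function(np.copy(x), *(wrapper_args + args))
  File "fit.py", line 27, in <lambda>
    f=lambda v:sum(np.abs(render(d,name,*v,z0)-k).sum()/k.sum() for _,d,k in sel)/len(sel)
               ~~~~~~~~~~~~~~~~~~~~~~~~~~~~~~~~~~~~~~~~~~~~~~~~~~~~~~~~~~~~~~~~~~^~~~~~~~~
ZeroDivisionError: division by zero
```

```bash
python3 - <<'E'
from fit import *
cams={c:capture(c) for c in ["top","scene"]}
for n,g in dict(tumbler=(.398,.297),vase=(.449,.198)).items():
    try: print(n,fit(n,g,cams,.009))
    except ZeroDivisionError: print(n,"none")
a=cv2.resize(cams["scene"]["color"][80:290,280:480],(400,420)); b=cv2.resize(cams["scene"]["color"],(400,300)); b=cv2.copyMakeBorder(b,0,120,0,0,0)
cv2.imwrite("pics/s6.png",np.hstack([a,b])[:,:,::-1])
E
```

```text
tumbler {'scene': ([0.3971, 0.2976], np.float64(0.043))}
vase {'top': ([0.4544, 0.1979], np.float64(1.4)), 'scene': ([0.4468, 0.2001], np.float64(0.101)), 'top+scene': ([0.45, 0.1991], np.float64(0.763))}
```

View pics/s6.png

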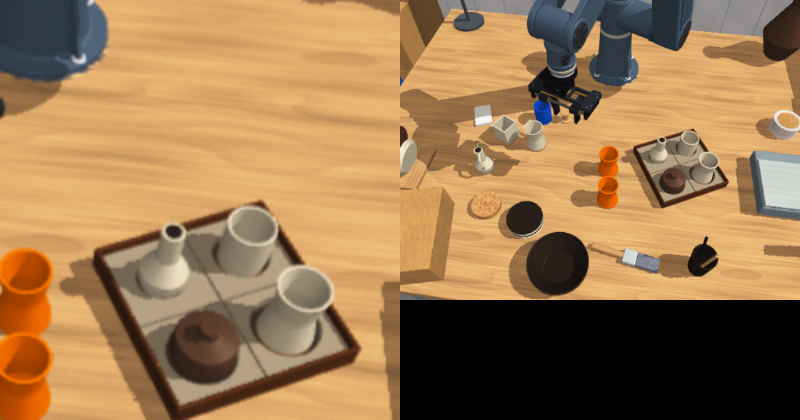

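All three pots stand upright in their wells: vase at crop (167,260), tumbler at (247,240) and beaker at (290,310). The look-alikes haven't moved and the gripper is clear.

```bash
python3 -c "
from rig import *
print(hand_in())"
```

```text
the job is handed in; nothing more can be done
None
```

I handed the job in at about 36 s: the beaker, tumbler and vase stand upright in the large, medium and small wells, set down gently and released in that order, with the look-alikes left standing and nothing knocked over in the final picture.

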